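# Load the sample cup from behind the bottles

### The arm

A 6-joint arm with a two-finger parallel gripper is mounted at the origin on the work surface. World frame = base frame: x ahead of the robot, y to its left, z up, the work surface at z = 0. Lengths are in m, angles in rad, forces in N, time in s.
With the tool pointing down it reaches from about 0.375 to 0.9 m from the base axis. Payload 3.1 kg.
Tool frame: the origin (TCP) lies at the centre of the arm's flange, where the gripper is bolted on; the fingertips stand 182 mm ahead of it and the grasp point (between the pads) lies 164 mm ahead of it (env.grip_depth is the distance from the TCP to the grasp point, in m); z points along the fingers, y is the line along which they close (so a half turn about z gives the same grasp; the last joint's range is limited). The gripper opens to 87 mm and grips with 3 to 60 N. Pads are 19 mm wide; open, the fingers measure 117 mm over their backs; the gripper's body (75 mm by 190 mm) begins 51 mm behind the grasp point.
Start: joints at [-1.321, 0.527, 1.433, -0, 1.181, -0.178], TCP at [0.26, -0.568, 0.405] pointing down, gripper open.
Joint ranges: [-3.08, 3.08], [-0.75, 2.2], [0.22, 2.44], [-1.43, 4.57], [0, 2.65], [-2.85, 2.85]. Speed limits (rad/s): [2.79, 2.79, 3.14, 3.14, 3.14, 3.14].

### API

Orientations are given as a unit quaternion [w, x, y, z].
In Python, from rig import status, cams, workorder, search_frame, pinpoint, env gives the robot as it stands. The module is installed in compiled form; this text tells all that it offers.
- The arm moves only by the tool carry_out, never from a script. Its argument "motion" is a list of rows, each an object with "linear": the shift along the tool's x, y, z each as a share of 0.05 m, from -1 to 1, a list of three; "rot": the turn, a rotation vector about the tool's x, y, z each as a share of 5 degrees, from -1 to 1, a list of three; "gripper": the opening, from -1 (shut) to 1 (fully open), so that 0 is half open. In form: [{"linear": [dx, dy, dz], "rot": [wx, wy, wz], "gripper": gripper}, ...]. A call has 1 to 10 rows; each row shifts and turns the commanded pose from where the row before left it, along the tool's axes as they then stand; what a row does not reach is not made up. A row lasts 1/8 s, in which the tool goes at most 62.5 mm and 10.7 degrees, less where a joint would pass 70% of its speed; a pose out of reach is approached as far as the arm can. A call with a number of a shift or a turn outside -1 to 1 is refused whole. A call with a gripper value outside its range is refused whole. The fingers move at their own pace and stop on an object; "newtons" is the grip in N (left out, the last holds). Time passes only in rows, so rows that do not move let the fingers close. It gives the time, the measured TCP pose, the force, the opening and the grip force at its end, in the units of the state.
- status.get_state(): the state, without advancing time (a new reading comes with each control period).
- cams.grab_frame(name): name is "scene" or "side" or "wrist"; returns a dict with "img" (384x512x3 uint8, red, green, blue), "fx", "fy", "cx", "cy" (pixels), "xyz" and "attitude" of the camera in the world. Camera axes: x right, y down, z forward; pixel columns grow to the right and rows downward; lengths in m; the calibration is good to about 2 mm. A picture is of the moment at which its call begins. There is no depth.
- workorder.job_done(): hands the job in; it is judged then, once.
Trained networks look in a picture, given as the dict that the camera call returned (one of the last four; its "shot" number tells which), for a name from the list of things; names that differ only in an ending like _2 or _b are one class to them, and where a whole thing is asked for, a point or a joint stands for the part that bears it (a point fixed in the world has none). Each returns a list of dicts, best first, with "conf" (0 to 1); they miss things now and then, are a little off and sometimes report something else, mostly with a low value. They report only what shows in the picture. A call takes as long as a camera call. They do not tell look-alikes from the thing itself.
- search_frame(picture, thing): "location" ([row, column] in pixels, amid what is visible of it).
- pinpoint(picture, thing): "location" ([row, column] in pixels: a listed point, or the origin of a listed thing).
The state is a dict: "t": time; "q": joint angles; "joint_velocities": joint speeds; "joint_torque": joint torques, N m; "eef_pos": TCP position; "tcp_rot": TCP orientation; "ft_force": force on the tool from outside, world axes, zero at the start; "torque": the same for the moment, N m; "finger_gap": finger opening in m; "gripper_force": force on a finger pad.
Only numpy, scipy, OpenCV 4.12 (cv2) and the standard library are available. Lean on these libraries where they do the work, as an engineer would, in place of code of your own. Each camera call takes 0.05 s, during which the arm holds its last target. There are 200 camera calls.

### The job

The sample cup for the next measurement stands at the back of the blue rack, hemmed in by the square bottle and the conical flask in front of it. Set these two on the steel side tray, then nest the cup upright in the analyser's tapered seat, lowering it fully home without pressing it in, and only then put the bottle and the flask back upright exactly where each of them stood. Leave the two vials, the beaker and the dish where they are.

Things in the scene. Friction and masses are not known exactly. Their poses are not given: they have to be found in the camera images.
- cup: Open bare aluminium cup, 62 mm high, about 120 g. Origin: centre of its underside, z up. Lower 34 mm: cone, radius 18 mm at the foot growing to 27 mm; above: straight collar, radius 27 mm, to the rim (grip it there from above). Once bottle and flask are gone there is finger room along the rack's x: 48 mm behind it to the rack's back wall; the vials at its sides leave about 18 mm each.
- square_bottle: White bottle with a square body, 46 x 46 mm and 62 mm high, a short neck of radius 11 mm and a round grey cap of radius 14 mm from 80 to 114 mm height (grip the cap). About 160 g. Origin: centre of the underside, z up, x and y square to the sides. It stands in front of the cup, left or right of the flask.
- cone_flask: White conical flask, round foot of radius 27 mm, tapering to radius 12 mm at 70 mm height, neck of radius 11 mm, round grey cap of radius 14 mm from 80 to 114 mm height (grip the cap). About 140 g. Origin: centre of the underside, z up. It stands in front of the cup beside the bottle, 66 mm from it between centres.
- rack: Blue fixed rack tray, 200 (x) x 220 (y) mm, floor 6 mm above the bench, walls 5 mm thick up to 24 mm height at the back (+x) and sides, open at the front (-x) towards the robot. Origin: centre of its underside, z up. The cup stands near (20, 0) mm in its frame, the bottle and the flask near (-37, +33) and (-37, -33), either way round.
- tray: Empty shallow steel side tray, fixed, 170 (x) x 220 (y) mm, floor 4 mm above the bench, rim 4 mm thick and 12 mm high all round. Origin: centre of its underside; z up.
- seat (a point): Centre of the flat floor inside the dark steel tapered ring on the black round stage of the white analyser (200 x 200 x 50 mm, fixed). Floor 62 mm above the bench; ring 24 mm higher, inside radius 20 mm at the floor, 26 mm at the mouth, outside 31 mm: same slope as the cup, which stands on the floor with about 2 mm of play all round. z up. Pressing the cup in with over 25 N jams it.
- vial_left: Amber vial with black cap, radius 23 mm, 64 mm high, loose on the rack beside the cup on the left (rack +y). Origin: centre of underside. Not to be disturbed.
- vial_right: Amber vial with black cap, radius 23 mm, 64 mm high, loose on the rack beside the cup on the right (rack -y). Origin: centre of underside. Not to be disturbed.
- beaker: Empty glass beaker, radius 27 mm, 60 mm high, loose on the bench nearer the robot. Origin: centre of underside. Not to be disturbed.
- dish: Flat round dish with white lid, radius 44 mm, 16 mm high, loose on the bench nearer the robot. Origin: centre of underside. Not to be disturbed.
Things that resemble listed ones, but are neither listed nor needed, are in the scene too. What is shaped like the square_bottle but brown or purple is not meant. What is shaped like the cone_flask but green is not meant.

How it is judged:
By the outcome, as a careful person would: the job done as asked, in the order asked, and still so for the second after the job is handed in, with the robot touching nothing.
It also fails if it takes over 136 s, if anything falls off the work surface, if the arm or the gripper's body presses on something with over 40 N, if the wrist force passes 120 N, or if a joint passes its speed limit or range.

## Working session

There is one attempt and no reset: what is moved stays moved. The work goes in short steps, Python scripts to look and compute and a tool call to move; the robot and the scene stay as the last step left them, time stands still between calls to the robot, and variables do not carry over. Pictures are saved under pics/ and viewed, at most 14 in all, crops included, and the job is handed in when it is done.

Besides the shell and the picture viewer there is one more tool, called after "Request:" as name(argument=value, ...) on one line, values as JSON. carry_out: Moves the arm, as the interface text tells. Shift numbers are shares of 0.05 m and turn numbers shares of 5 degrees, none past 1 either way. Its arguments: {"type":"object","properties":{"motion":{"type":"array","items":{"type":"object","properties":{"linear":{"type":"array","items":{"type":"number"}},"rot":{"type":"array","items":{"type":"number"}},"gripper":{"type":"number"}}}},"newtons":{"type":"number"}},"required":["motion"]}

```bash
mkdir -p pics
cat > h.py <<'E'
import numpy as np, cv2
from scipy.spatial.transform import Rotation as R
from rig import status, cams, workorder, search_frame, pinpoint, env
def rot(q): return R.from_quat([q[1],q[2],q[3],q[0]]).as_matrix()
def ray(f,rc):
    d=np.array([(rc[1]-f['cx'])/f['fx'],(rc[0]-f['cy'])/f['fy'],1.])
    return np.array(f['xyz']),rot(f['attitude'])@d
def at_z(f,rc,z):
    o,d=ray(f,rc); return o+d*(z-o[2])/d[2]
def proj(f,p):
    c=rot(f['attitude']).T@(np.asarray(p)-f['xyz']); return [f['fy']*c[1]/c[2]+f['cy'],f['fx']*c[0]/c[2]+f['cx']]
def tri(f1,a,f2,b):
    o1,d1=ray(f1,a);o2,d2=ray(f2,b);A=np.stack([d1,-d2],1)
    s=np.linalg.lstsq(A,o2-o1,rcond=None)[0];p=o1+s[0]*d1;q=o2+s[1]*d2
    return (p+q)/2,np.linalg.norm(p-q)
def save(f,n): cv2.imwrite('pics/'+n+'.png',f['img'][:,:,::-1])
E
python3 - <<'E'
from h import *
np.set_printoptions(precision=3,suppress=True)
Z=dict(cup=.006,square_bottle=.006,cone_flask=.006,rack=0,tray=0,seat=.062,vial_left=.006,vial_right=.006,beaker=0,dish=0)
ims=[]
for n in('scene','side'):
    f=cams.grab_frame(n); ims.append(f['img'])
    print(n,np.array(f['xyz']),rot(f['attitude'])[:,2],f['fx'])
    for t,z in Z.items():
        for r in pinpoint(f,t)[:3]: print(t,np.round(r['location'],1),round(r['conf'],2),at_z(f,r['location'],z)[:2])
    save(f,n)
s=status.get_state();print(s)
E
```

```text
scene [0.964 0.313 1.01 ] [-0.485 -0.276 -0.83 ] 366.61264634312977
cup [181.1 165.4] 0.82 [ 0.484 -0.299]
square_bottle [170.1 163.1] 0.73 [ 0.449 -0.333]
square_bottle [135.3 184.3] 0.71 [ 0.282 -0.359]
square_bottle [143.9 204.5] 0.69 [ 0.283 -0.271]
cone_flask [171.9 179.6] 0.81 [ 0.429 -0.278]
cone_flask [126.1 210. ] 0.65 [ 0.199 -0.3  ]
rack [178.  168.5] 0.75 [ 0.465 -0.301]
tray [251.9 218.5] 0.96 [ 0.618 -0.008]
tray [245.7 344.3] 0.3 [0.424 0.316]
seat [245.7 348.8] 0.9 [0.451 0.327]
vial_left [190.7 184.3] 0.54 [ 0.486 -0.22 ]
vial_right [180.2 141.7] 0.8 [ 0.518 -0.372]
beaker [199.2 238.1] 0.7 [ 0.429 -0.048]
dish [210.1 273.6] 0.71 [0.412 0.073]
side [-0.157  0.613  0.737] [ 0.543 -0.568 -0.619] 348.9251013945255
square_bottle [177.8 217.5] 0.66 [ 0.624 -0.001]
tray [179.8 219.9] 0.95 [ 0.615 -0.004]
seat [238.4 161.8] 0.62 [0.464 0.325]
beaker [196.2 267.9] 0.52 [ 0.434 -0.056]
{'t': 1.1, 'q': array([-1.321,  0.527,  1.433, -0.   ,  1.181, -0.178]), 'joint_velocities': array([ 0.001, -0.   ,  0.   , -0.002, -0.   ,  0.   ]), 'joint_torque': array([ -0.   , -44.003, -17.699,   0.063,   0.051,  -0.   ]), 'eef_pos': array([ 0.26 , -0.568,  0.405]), 'tcp_rot': array([ 0.   ,  0.977,  0.213, -0.   ]), 'ft_force': array([ 0.337,  0.332, -0.37 ]), 'torque': array([0.033, 0.001, 0.035]), 'gripper_force': 0.0, 'finger_gap': 0.08690180940943175}
```

View pics/scene.png

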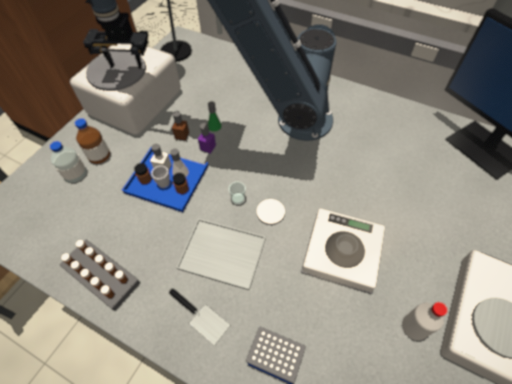

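View pics/side.png

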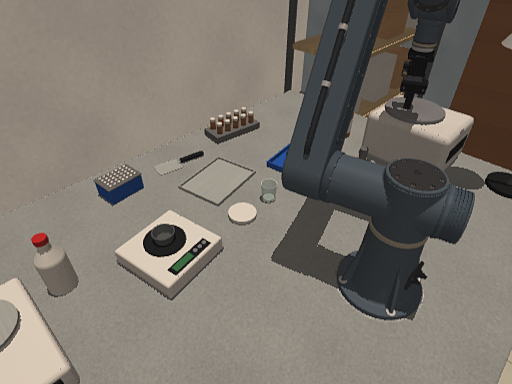

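The scene view shows the rack at about (178,168): the square bottle (158,160) and the flask (163,178) stand in front of the cup (176,160). The tray is at (252,220) and the seat at (246,347). The purple, brown and green look-alikes are nearer the robot. In the side view the arm hides the rack. Next I'll check the wrist camera's offset and plan a move over the rack.

```bash
cat >> h.py <<'E'
np.set_printoptions(precision=4,suppress=True)
def yaw_of(M): return np.degrees(np.arctan2(M[1,1],M[0,1]))  # direction of tool y in world
def plan(p,yaw=None):
    """shares: turn about tool z (share total, of 5deg), then total linear shares after the turn"""
    s=status.get_state();M=rot(s['tcp_rot']);k=0
    if yaw is not None:
        d=(yaw-yaw_of(M)+90)%180-90   # world yaw change; tool z down -> negative
        k=-d/5; M=M@R.from_rotvec([0,0,np.radians(-d)]).as_matrix()
    l=M.T@(np.asarray(p)-s['eef_pos'])/.05
    print('pos',s['eef_pos'],'yaw',round(yaw_of(rot(s['tcp_rot'])),2),'tilt z',rot(s['tcp_rot'])[:,2],'| turn shares',round(k,3),'lin shares',l,'q6',s['q'][5])
    return k,l
E
python3 - <<'E'
from h import *
f=cams.grab_frame('wrist');s=status.get_state()
M=rot(s['tcp_rot']);print('cam in tool',M.T@(np.array(f['xyz'])-s['eef_pos']));print(M.T@rot(f['attitude']));print(f['fx'])
g=cams.grab_frame('scene')
for c in [(150,153),(160,208),(209,183),(190,125)]: print(at_z(g,c,.015)[:2])
plan([.40,-.30,.46])
E
```

```text
cam in tool [ 0.07   -0.0011  0.0198]
[[-0.0001 -0.9663 -0.2575]
 [ 1.     -0.0001  0.0001]
 [-0.0001 -0.2575  0.9663]]
290.16720739192465
[ 0.3981 -0.4124]
[ 0.3455 -0.215 ]
[ 0.5503 -0.1792]
[ 0.5794 -0.3899]
pos [ 0.2599 -0.5684  0.4047] yaw -65.43 tilt z [-0. -0. -1.] | turn shares 0 lin shares [ 4.7801 -3.7165 -1.1051] q6 -0.17849705284523273
```

Request:
carry_out(motion=[{"linear": [0.8, -0.62, -0.2], "rot": [0, 0, 0], "gripper": 1}, {"linear": [0.8, -0.62, -0.2], "rot": [0, 0, 0], "gripper": 1}, {"linear": [0.8, -0.62, -0.2], "rot": [0, 0, 0], "gripper": 1}, {"linear": [0.8, -0.62, -0.2], "rot": [0, 0, 0], "gripper": 1}, {"linear": [0.8, -0.62, -0.2], "rot": [0, 0, 0], "gripper": 1}, {"linear": [0.8, -0.62, -0.1], "rot": [0, 0, 0], "gripper": 1}, {"linear": [0, 0, 0], "rot": [0, 0, 0], "gripper": 1}, {"linear": [0, 0, 0], "rot": [0, 0, 0], "gripper": 1}, {"linear": [0, 0, 0], "rot": [0, 0, 0], "gripper": 1}])

```text
t: 2.33
eef_pos: [0.4005, -0.3006, 0.4596]
tcp_rot: [0.0, 0.977, 0.212, -0.0]
ft_force: [-0.1, -0.2, -0.8]
finger_gap: 0.0869
gripper_force: 0.0
```

Run:
```python
from h import *
Z=dict(cup=.006,square_bottle=.006,cone_flask=.006,rack=0,vial_left=.006,vial_right=.006)
for n in ('wrist','side'):
    f=cams.grab_frame(n);save(f,n+'2')
    for t,z in Z.items():
        for r in pinpoint(f,t)[:3]: print(t,np.round(r['location'],1),round(r['conf'],2),at_z(f,r['location'],z)[:2])
plan([.4,-.3,.46])
```

```text
cup [103.4 274.1] 0.83 [ 0.4905 -0.298 ]
square_bottle [245.  258.6] 0.91 [ 0.2809 -0.3711]
square_bottle [210.5 196.2] 0.88 [ 0.2939 -0.2565]
square_bottle [149.1 284.2] 0.63 [ 0.438  -0.3401]
cone_flask [137.  240.1] 0.86 [ 0.427 -0.273]
cone_flask [270.4 191.6] 0.7 [ 0.1927 -0.2887]
rack [116.6 272.4] 0.96 [ 0.4731 -0.3042]
vial_left [ 89.4 230.5] 0.8 [ 0.4821 -0.2336]
vial_right [113.3 320.1] 0.81 [ 0.5057 -0.3644]
square_bottle [177.9 361.8] 0.77 [ 0.2626 -0.3591]
pos [ 0.4008 -0.2994  0.4598] yaw -65.42 tilt z [-0. -0. -1.] | turn shares 0 lin shares [-0.0202  0.0042 -0.0047] q6 0.27662110747904395
```

View pics/wrist2.png

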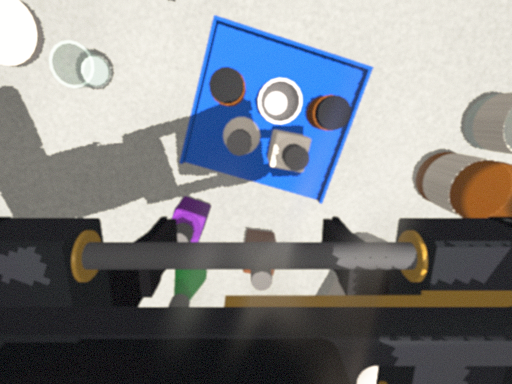

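The wrist view shows the rack with its top corners at about (18,216), (69,371), (201,321) and (161,182). The cup is at (101,280), the vials at (86,227) and (112,330), the flask cap at (137,239) and the white square bottle's cap at (157,294). Next I'll compute the rack yaw and cap positions.

Run:
```python
from h import *
f=cams.grab_frame('wrist')
im=f['img'].astype(int);blue=((im[...,2]>110)&(im[...,2]-im[...,0]>70)&(im[...,2]-im[...,1]>40)).astype(np.uint8);blue[215:]=0
c=max(cv2.findContours(blue,0,2)[0],key=cv2.contourArea)
q=cv2.approxPolyDP(cv2.convexHull(c),8,True)[:,0]
print(q.tolist())
for p in q: print(p[::-1],at_z(f,p[::-1],.024)[:2])
print('bottle cap',at_z(f,(157,294),.12),'flask cap',at_z(f,(137,239),.12),'cup rim',at_z(f,(101,280),.068),'vials',at_z(f,(86,227),.07),at_z(f,(112,330),.07))
crop=im[70:190,205:345].astype(np.uint8)
cv2.imwrite('pics/crop1.png',cv2.resize(crop[...,::-1],None,fx=5,fy=5,interpolation=cv2.INTER_CUBIC))
```

```text
[[215, 16], [373, 68], [322, 203], [181, 162]]
[ 16 215] [ 0.5549 -0.18  ]
[ 68 373] [ 0.5855 -0.3956]
[203 322] [ 0.3908 -0.4233]
[162 181] [ 0.3609 -0.2084]
bottle cap [ 0.4419 -0.3342  0.12  ] flask cap [ 0.4365 -0.2699  0.12  ] cup rim [ 0.4927 -0.298   0.068 ] vials [ 0.4816 -0.2322  0.07  ] [ 0.5065 -0.3595  0.07  ]
```

View pics/crop1.png

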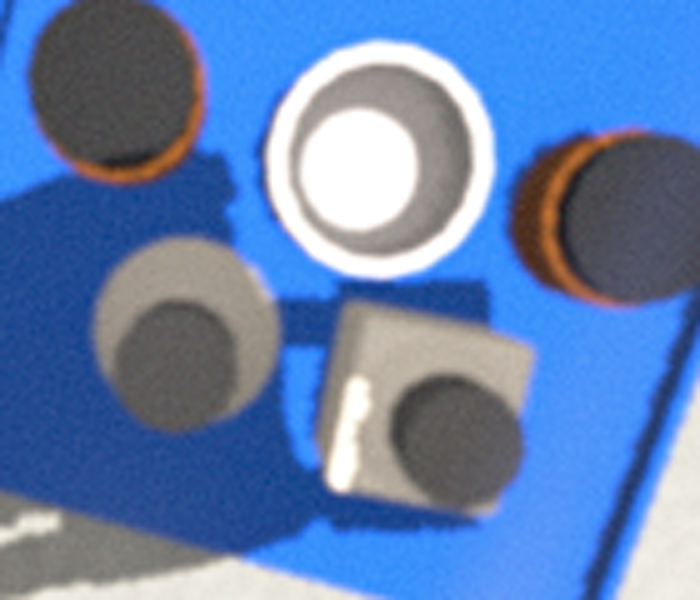

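The crop shows the cup's rim centred at (70+159/5, 205+380/5), so (102,281). The flask cap's top disc is near (144.6,240.2) and the bottle cap's near (159.6,297.8). The bottle's sides lie along the rack axes. Rack yaw is about 8.1°.

Run:
```python
from h import *
f=cams.grab_frame('wrist')
b=at_z(f,(159.6,297.8),.12);k=at_z(f,(144.6,240.2),.12);c=at_z(f,(102,281),.068)
O=np.array([.4730,-.3018]);y=np.radians(8.15);Rr=np.array([[np.cos(y),-np.sin(y)],[np.sin(y),np.cos(y)]])
for n,p in(('b',b),('k',k),('cup',c)): print(n,p,'rack frame',Rr.T@(p[:2]-O))
print(np.linalg.norm(b-k))
for yaw in(8.15,): plan([b[0],b[1],.40],yaw)
```

```text
b [ 0.4411 -0.3394  0.12  ] rack frame [-0.0369 -0.0327]
k [ 0.4296 -0.2745  0.12  ] rack frame [-0.0391  0.0332]
cup [ 0.4922 -0.2996  0.068 ] rack frame [ 0.0193 -0.0006]
0.06590056063809478
pos [ 0.4008 -0.2994  0.4598] yaw -65.42 tilt z [ 0. -0. -1.] | turn shares -14.715 lin shares [-0.9055  0.6833  1.1954] q6 0.2766267106075806
```

Request:
carry_out(motion=[{"linear": [0, 0, 0], "rot": [0, 0, -1], "gripper": 1}, {"linear": [0, 0, 0], "rot": [0, 0, -1], "gripper": 1}, {"linear": [0, 0, 0], "rot": [0, 0, -1], "gripper": 1}, {"linear": [0, 0, 0], "rot": [0, 0, -1], "gripper": 1}, {"linear": [0, 0, 0], "rot": [0, 0, -1], "gripper": 1}, {"linear": [0, 0, 0], "rot": [0, 0, -1], "gripper": 1}, {"linear": [0, 0, 0], "rot": [0, 0, -1], "gripper": 1}, {"linear": [0, 0, 0], "rot": [0, 0, -1], "gripper": 1}, {"linear": [0, 0, 0], "rot": [0, 0, -1], "gripper": 1}, {"linear": [0, 0, 0], "rot": [0, 0, -1], "gripper": 1}], newtons=20)

```text
t: 4.38
eef_pos: [0.4008, -0.2994, 0.4598]
tcp_rot: [0.0, 0.795, 0.607, 0.0]
ft_force: [0.5, -0.4, -0.6]
finger_gap: 0.087
gripper_force: 0.0
```

Request:
carry_out(motion=[{"linear": [0, 0, 0], "rot": [0, 0, -1], "gripper": 1}, {"linear": [0, 0, 0], "rot": [0, 0, -1], "gripper": 1}, {"linear": [0, 0, 0], "rot": [0, 0, -1], "gripper": 1}, {"linear": [0, 0, 0], "rot": [0, 0, -1], "gripper": 1}, {"linear": [0, 0, 0], "rot": [0, 0, -0.715], "gripper": 1}, {"linear": [-0.45, 0.34, 0.6], "rot": [0, 0, 0], "gripper": 1}, {"linear": [-0.45, 0.34, 0.6], "rot": [0, 0, 0], "gripper": 1}, {"linear": [0, 0, 0], "rot": [0, 0, 0], "gripper": 1}, {"linear": [0, 0, 0], "rot": [0, 0, 0], "gripper": 1}])

```text
t: 5.5
eef_pos: [0.4406, -0.3388, 0.4]
tcp_rot: [-0.0, 0.655, 0.756, 0.0]
ft_force: [0.7, -0.6, 0.9]
finger_gap: 0.0872
gripper_force: 0.0
```

Run:
```python
from h import *
f=cams.grab_frame('wrist');save(f,'w3')
for n,p in dict(b=[.4411,-.3394,.12],k=[.4296,-.2745,.12],c=[.4922,-.2996,.068]).items():print(n,proj(f,p))
for t in('cup','square_bottle','cone_flask','rack'):
  for r in pinpoint(f,t)[:2]: print(t,np.round(r['location'],1),round(r['conf'],2),at_z(f,r['location'],.006)[:2])
plan([.4411,-.3394,.267],8.15)
```

```text
b [np.float64(193.05814334894345), np.float64(250.12649896316373)]
k [np.float64(120.19211354336326), np.float64(247.6952723599883)]
c [np.float64(151.4035752399817), np.float64(302.4119417679842)]
cup [145.6 292.5] 0.73 [ 0.4905 -0.3002]
square_bottle [171.8 250. ] 0.94 [ 0.4415 -0.3418]
square_bottle [ 83.2 138.9] 0.88 [ 0.2921 -0.2525]
cone_flask [97.3 53. ] 0.7 [ 0.1881 -0.2839]
cone_flask [117.8 247.4] 0.67 [ 0.4284 -0.2742]
rack [146.6 277.8] 0.64 [ 0.4721 -0.3042]
pos [ 0.4406 -0.3388  0.4009] yaw 8.15 tilt z [ 0.0011 -0.0013 -1.    ] | turn shares -0.0 lin shares [-0.0097  0.0056  2.6782] q6 -0.9988068489812446
```

View pics/w3.png

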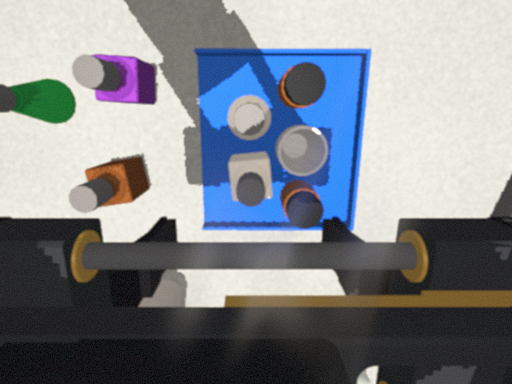

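The picture shows the bottle cap at about (189,250) and the flask cap at (117,249), which fits the predictions. I'll descend and grip the bottle.

Request:
carry_out(motion=[{"linear": [-0.01, 0.01, 0.8], "rot": [0, 0, 0], "gripper": 1}, {"linear": [0, 0, 0.8], "rot": [0, 0, 0], "gripper": 1}, {"linear": [0, 0, 0.68], "rot": [0, 0, 0], "gripper": 1}, {"linear": [0, 0, 0.4], "rot": [0, 0, 0], "gripper": 1}, {"linear": [0, 0, 0], "rot": [0, 0, 0], "gripper": -1}, {"linear": [0, 0, 0], "rot": [0, 0, 0], "gripper": -1}, {"linear": [0, 0, 0], "rot": [0, 0, 0], "gripper": -1}, {"linear": [0, 0, 0], "rot": [0, 0, 0], "gripper": -1}, {"linear": [0, 0, 0], "rot": [0, 0, 0], "gripper": -1}, {"linear": [0, 0, 0], "rot": [0, 0, 0], "gripper": -1}], newtons=20)

```text
t: 7.0
eef_pos: [0.4414, -0.3396, 0.2659]
tcp_rot: [0.0, 0.655, 0.756, -0.0]
ft_force: [0.4, -0.3, 0.1]
finger_gap: 0.0354
gripper_force: 0.0
```

Run:
```python
from h import *
s=status.get_state();print(s['eef_pos'],s['tcp_rot'],s['ft_force'],s['finger_gap'],s['gripper_force'])
f=cams.grab_frame('scene')
for t in('tray','seat'):
  for r in pinpoint(f,t)[:1]: print(t,at_z(f,r['location'],.062 if t=='seat' else 0)[:2])
for c in[(222,197),(238,264),(287,247),(258,180)]:print(at_z(f,c,.012)[:2])
plan([.617,-.055,.40])
```

```text
[ 0.4414 -0.3396  0.2659] [ 0.0002  0.6551  0.7555 -0.    ] [ 0.4327 -0.3108  0.144 ] 0.03542513349334312 0.0
tray [ 0.4502 -0.3359]
seat [0.4559 0.3183]
[ 0.5677 -0.1154]
[0.5191 0.0937]
[0.6754 0.1215]
[ 0.6917 -0.0934]
pos [ 0.4415 -0.3396  0.2658] yaw 8.14 tilt z [ 0.0002 -0.     -1.    ] | turn shares 0 lin shares [ 5.1378  4.281  -2.6838] q6 -0.9985170003404995
```

Request:
carry_out(motion=[{"linear": [0, 0, 0], "rot": [0, 0, 0], "gripper": -1}, {"linear": [0, 0, 0], "rot": [0, 0, 0], "gripper": -1}, {"linear": [0, 0, 0], "rot": [0, 0, 0], "gripper": -1}, {"linear": [0, 0, 0], "rot": [0, 0, 0], "gripper": -1}])

```text
t: 7.65
eef_pos: [0.4415, -0.3396, 0.2658]
tcp_rot: [0.0, 0.655, 0.756, 0.0]
ft_force: [-0.1, 0.6, 0.2]
finger_gap: 0.0275
gripper_force: 20.0
```

Run:
```python
from h import *
s=status.get_state();print(s['eef_pos'],s['ft_force'],s['finger_gap'],s['gripper_force'])
plan([.627,-.053,.40])
```

```text
[ 0.4415 -0.3396  0.2658] [-0.073   0.5921  0.2452] 0.02749263236069376 19.993738132179715
pos [ 0.4415 -0.3396  0.2658] yaw 8.14 tilt z [ 0.0002 -0.     -1.    ] | turn shares 0 lin shares [ 5.1483  4.4852 -2.6843] q6 -0.9985612367624952
```

Request:
carry_out(motion=[{"linear": [0, 0, -0.2], "rot": [0, 0, 0], "gripper": -1}, {"linear": [0, 0, -0.6], "rot": [0, 0, 0], "gripper": -1}, {"linear": [0, 0, -0.8], "rot": [0, 0, 0], "gripper": -1}, {"linear": [0, 0, -0.7], "rot": [0, 0, 0], "gripper": -1}, {"linear": [0.3, 0.25, -0.38], "rot": [0, 0, 0], "gripper": -1}, {"linear": [0.6, 0.54, 0], "rot": [0, 0, 0], "gripper": -1}, {"linear": [0.7, 0.6, 0], "rot": [0, 0, 0], "gripper": -1}, {"linear": [0.7, 0.6, 0], "rot": [0, 0, 0], "gripper": -1}, {"linear": [0.7, 0.6, 0], "rot": [0, 0, 0], "gripper": -1}, {"linear": [0.7, 0.6, 0], "rot": [0, 0, 0], "gripper": -1}])

```text
t: 8.9
eef_pos: [0.5733, -0.1325, 0.4]
tcp_rot: [-0.0, 0.655, 0.756, -0.0]
ft_force: [0.8, -1.1, -1.8]
finger_gap: 0.0274
gripper_force: 20.0
```

Request:
carry_out(motion=[{"linear": [0.6, 0.55, 0], "rot": [0, 0, 0], "gripper": -1}, {"linear": [0.6, 0.5, 0], "rot": [0, 0, 0], "gripper": -1}, {"linear": [0.25, 0.24, 0], "rot": [0, 0, 0], "gripper": -1}, {"linear": [0, 0, 0], "rot": [0, 0, 0], "gripper": -1}, {"linear": [0, 0, 0], "rot": [0, 0, 0], "gripper": -1}])

```text
t: 9.52
eef_pos: [0.626, -0.054, 0.3996]
tcp_rot: [-0.0, 0.655, 0.755, -0.001]
ft_force: [-0.4, -1.3, -1.4]
finger_gap: 0.0272
gripper_force: 20.0
```

Run:
```python
from h import *
s=status.get_state();print(s['finger_gap'],s['ft_force'])
f=cams.grab_frame('wrist');save(f,'w4')
for r in pinpoint(f,'tray')[:2]: print('tray',r['conf'],at_z(f,r['location'],0)[:2])
print(proj(f,[.627,-.053,.138]))
plan([.627,-.053,.2645])
```

```text
0.027191479040252185 [-0.4169 -1.3023 -1.4473]
tray 0.81 [0.6178 0.0055]
[np.float64(196.64648118282645), np.float64(251.25978307297257)]
pos [ 0.6261 -0.0543  0.3997] yaw 8.05 tilt z [-0.0008 -0.0003 -1.    ] | turn shares 0 lin shares [0.0233 0.0238 2.7047] q6 -0.40413781889566236
```

View pics/w4.png

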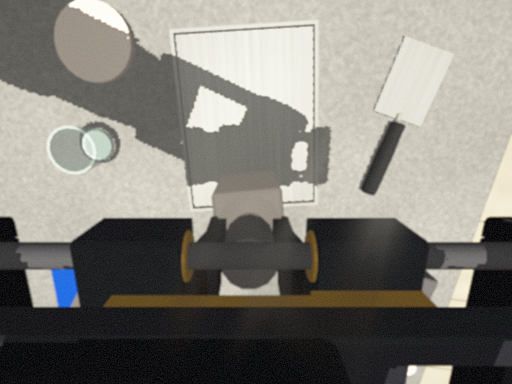

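Run:
```python
from h import *
f=cams.grab_frame('wrist')
P=np.array([at_z(f,c,.012)[:2] for c in[(30,172),(22,318),(205,315),(208,192)]]);print(P,P.mean(0),[np.linalg.norm(P[i]-P[(i+1)%4]) for i in range(4)])
```

```text
[[ 0.515   0.0945]
 [ 0.6787  0.1259]
 [ 0.7185 -0.0887]
 [ 0.5569 -0.1159]] [0.6173 0.0039] [np.float64(0.166716215819942), np.float64(0.21823290954436173), np.float64(0.16380090247101234), np.float64(0.2145938927047629)]
```

The bottle hangs upright over the tray's near-right half. The tray's rim corners are at (30,172), (22,318), (205,315) and (208,192), and its centre is (0.617, 0.004). I'll lower the bottle and release it.

Request:
carry_out(motion=[{"linear": [0, 0, 0.5], "rot": [0, 0, 0], "gripper": -1}, {"linear": [0, 0, 0.7], "rot": [0, 0, 0], "gripper": -1}, {"linear": [0, 0, 0.7], "rot": [0, 0, 0], "gripper": -1}, {"linear": [0, 0, 0.5], "rot": [0, 0, 0], "gripper": -1}, {"linear": [0, 0, 0.2], "rot": [0, 0, 0], "gripper": -1}, {"linear": [0, 0, 0.11], "rot": [0, 0, 0], "gripper": -1}, {"linear": [0, 0, 0], "rot": [0, 0, 0], "gripper": -1}, {"linear": [0, 0, 0], "rot": [0, 0, 0], "gripper": -1}])

```text
t: 10.68
eef_pos: [0.6271, -0.0531, 0.2654]
tcp_rot: [0.001, 0.655, 0.756, 0.0]
ft_force: [0.1, 0.1, -2.1]
finger_gap: 0.027
gripper_force: 20.0
```

Request:
carry_out(motion=[{"linear": [0, 0, 0], "rot": [0, 0, 0], "gripper": 0.2}, {"linear": [0, 0, 0], "rot": [0, 0, 0], "gripper": 0.2}, {"linear": [0, 0, 0], "rot": [0, 0, 0], "gripper": 0.2}, {"linear": [0, 0, 0], "rot": [0, 0, 0], "gripper": 0.2}, {"linear": [0, 0, -0.3], "rot": [0, 0, 0], "gripper": 0.2}, {"linear": [0, 0, -0.8], "rot": [0, 0, 0], "gripper": 0.2}, {"linear": [0, 0, -0.8], "rot": [0, 0, 0], "gripper": 0.2}, {"linear": [0, 0, -0.7], "rot": [0, 0, 0], "gripper": 0.2}])

```text
t: 11.68
eef_pos: [0.6267, -0.0529, 0.397]
tcp_rot: [0.001, 0.655, 0.756, 0.0]
ft_force: [0.7, 0.1, 0.6]
finger_gap: 0.0523
gripper_force: 0.0
```

Run:
```python
from h import *
plan([.4296,-.2745,.392],8.15)
```

```text
pos [ 0.6267 -0.0529  0.397 ] yaw 8.14 tilt z [ 0.0021 -0.0005 -1.    ] | turn shares -0.001 lin shares [-3.8274 -4.5307  0.0941] q6 -0.4038621936406446
```

Request:
carry_out(motion=[{"linear": [-0.4, -0.47, 0], "rot": [0, 0, 0], "gripper": 0.2}, {"linear": [-0.7, -0.83, 0], "rot": [0, 0, 0], "gripper": 0.2}, {"linear": [-0.75, -0.9, 0], "rot": [0, 0, 0], "gripper": 0.2}, {"linear": [-0.75, -0.9, 0], "rot": [0, 0, 0], "gripper": 0.2}, {"linear": [-0.75, -0.9, 0.09], "rot": [0, 0, 0], "gripper": 0.2}, {"linear": [-0.48, -0.53, 0], "rot": [0, 0, 0], "gripper": 0.2}, {"linear": [0, 0, 0], "rot": [0, 0, 0], "gripper": 0.2}, {"linear": [0, 0, 0], "rot": [0, 0, 0], "gripper": 0.2}])

```text
t: 12.68
eef_pos: [0.4298, -0.2744, 0.3905]
tcp_rot: [0.001, 0.655, 0.755, 0.0]
ft_force: [0.2, 0.6, 0.1]
finger_gap: 0.052
gripper_force: 0.0
```

Run:
```python
from h import *
f=cams.grab_frame('wrist')
im=f['img'];save(f,'w5')
print(proj(f,[.4296,-.2745,.12]))
for r in pinpoint(f,'cone_flask')[:2]: print(r['location'],r['conf'],at_z(f,r['location'],.006)[:2])
plan([.4296,-.2745,.267],8.15)
```

```text
[np.float64(194.96385403028796), np.float64(249.0020093606236)]
[151.0, 59.3] 0.76 [ 0.1903 -0.2834]
[170.1, 246.3] 0.7 [ 0.426  -0.2743]
pos [ 0.4302 -0.2737  0.3901] yaw 8.23 tilt z [ 0.0006 -0.0001 -1.    ] | turn shares 0.015 lin shares [-0.0131 -0.0161  2.4627] q6 -0.9299586812971011
```

View pics/w5.png

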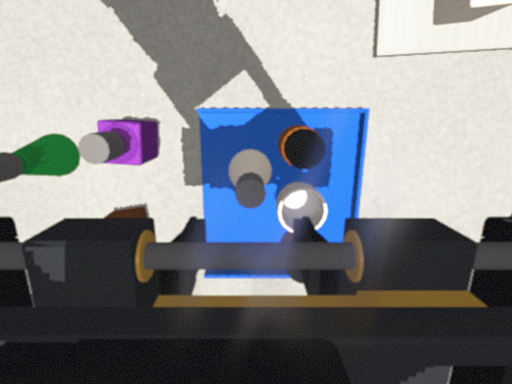

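The flask cap is at (189,250), as predicted, so I'll descend and grip it.

Request:
carry_out(motion=[{"linear": [0, 0, 0.7], "rot": [0, 0, 0], "gripper": 0.2}, {"linear": [0, 0, 0.8], "rot": [0, 0, 0], "gripper": 0.2}, {"linear": [0, 0, 0.6], "rot": [0, 0, 0], "gripper": 0.2}, {"linear": [0, 0, 0.36], "rot": [0, 0, 0], "gripper": 0.2}, {"linear": [0, 0, 0], "rot": [0, 0, 0], "gripper": 0.2}, {"linear": [0, 0, 0], "rot": [0, 0, 0], "gripper": -1}, {"linear": [0, 0, 0], "rot": [0, 0, 0], "gripper": -1}, {"linear": [0, 0, 0], "rot": [0, 0, 0], "gripper": -1}, {"linear": [0, 0, 0], "rot": [0, 0, 0], "gripper": -1}, {"linear": [0, 0, 0], "rot": [0, 0, 0], "gripper": -1}])

```text
t: 14.02
eef_pos: [0.4299, -0.2749, 0.2674]
tcp_rot: [0.001, 0.655, 0.755, 0.0]
ft_force: [0.8, 1.2, 5.0]
finger_gap: 0.0274
gripper_force: 20.0
```

Request:
carry_out(motion=[{"linear": [0, 0, 0], "rot": [0, 0, 0], "gripper": -1}, {"linear": [0, 0, 0], "rot": [0, 0, 0], "gripper": -1}, {"linear": [0, 0, 0], "rot": [0, 0, 0], "gripper": -1}])

```text
t: 14.4
eef_pos: [0.4299, -0.2749, 0.2674]
tcp_rot: [0.001, 0.655, 0.755, 0.0]
ft_force: [1.2, 1.1, 4.9]
finger_gap: 0.0278
gripper_force: 20.0
```

Run:
```python
from h import *
s=status.get_state();print(s['ft_force'],s['finger_gap'])
plan([.605,.055,.40],8.15)
```

```text
[1.1948 1.0835 4.8835] 0.027789689804829577
pos [ 0.4299 -0.2749  0.2674] yaw 8.13 tilt z [ 0.0014 -0.0011 -1.    ] | turn shares -0.004 lin shares [ 6.0309  4.4046 -2.6547] q6 -0.9303505286821003
```

Request:
carry_out(motion=[{"linear": [0, 0, -0.2], "rot": [0, 0, 0], "gripper": -1}, {"linear": [0, 0, -0.6], "rot": [0, 0, 0], "gripper": -1}, {"linear": [0, 0, -0.8], "rot": [0, 0, 0], "gripper": -1}, {"linear": [0, 0, -0.7], "rot": [0, 0, 0], "gripper": -1}, {"linear": [0.3, 0.22, -0.38], "rot": [0, 0, 0], "gripper": -1}, {"linear": [0.6, 0.44, 0], "rot": [0, 0, 0], "gripper": -1}, {"linear": [0.8, 0.58, 0], "rot": [0, 0, 0], "gripper": -1}, {"linear": [0.8, 0.58, 0], "rot": [0, 0, 0], "gripper": -1}, {"linear": [0.8, 0.58, 0], "rot": [0, 0, 0], "gripper": -1}, {"linear": [0.8, 0.58, 0], "rot": [0, 0, 0], "gripper": -1}])

```text
t: 15.65
eef_pos: [0.5481, -0.0491, 0.4005]
tcp_rot: [-0.001, 0.655, 0.755, -0.001]
ft_force: [-0.2, -0.1, -1.0]
finger_gap: 0.0272
gripper_force: 20.0
```

Request:
carry_out(motion=[{"linear": [0.8, 0.58, 0], "rot": [0, 0, 0], "gripper": -1}, {"linear": [0.7, 0.52, 0], "rot": [0, 0, 0], "gripper": -1}, {"linear": [0.43, 0.32, 0], "rot": [0, 0, 0], "gripper": -1}, {"linear": [0, 0, 0], "rot": [0, 0, 0], "gripper": -1}, {"linear": [0, 0, 0], "rot": [0, 0, 0], "gripper": -1}])

```text
t: 16.27
eef_pos: [0.604, 0.0546, 0.4003]
tcp_rot: [-0.001, 0.655, 0.756, -0.001]
ft_force: [0.8, -1.1, -1.8]
finger_gap: 0.0274
gripper_force: 20.0
```

Run:
```python
from h import *
s=status.get_state();print(s['finger_gap'],s['ft_force'])
plan([.605,.055,.2655],8.15)
```

```text
0.027390918769441087 [ 0.8251 -1.0771 -1.7729]
pos [0.604  0.0546 0.4003] yaw 8.14 tilt z [-0.0023 -0.0006 -1.    ] | turn shares -0.001 lin shares [0.0065 0.0279 2.6955] q6 -0.23561983215447693
```

Request:
carry_out(motion=[{"linear": [0, 0, 0.5], "rot": [0, 0, 0], "gripper": -1}, {"linear": [0, 0, 0.7], "rot": [0, 0, 0], "gripper": -1}, {"linear": [0, 0, 0.7], "rot": [0, 0, 0], "gripper": -1}, {"linear": [0, 0, 0.5], "rot": [0, 0, 0], "gripper": -1}, {"linear": [0, 0, 0.2], "rot": [0, 0, 0], "gripper": -1}, {"linear": [0, 0, 0.1], "rot": [0, 0, 0], "gripper": -1}, {"linear": [0, 0, 0], "rot": [0, 0, 0], "gripper": -1}, {"linear": [0, 0, 0], "rot": [0, 0, 0], "gripper": -1}])

```text
t: 17.27
eef_pos: [0.605, 0.0549, 0.2668]
tcp_rot: [0.001, 0.655, 0.756, 0.001]
ft_force: [-0.2, 0.1, -2.5]
finger_gap: 0.0273
gripper_force: 20.0
```

Request:
carry_out(motion=[{"linear": [0, 0, 0], "rot": [0, 0, 0], "gripper": 0.2}, {"linear": [0, 0, 0], "rot": [0, 0, 0], "gripper": 0.2}, {"linear": [0, 0, 0], "rot": [0, 0, 0], "gripper": 0.2}, {"linear": [0, 0, 0], "rot": [0, 0, 0], "gripper": 0.2}, {"linear": [0, 0, -0.3], "rot": [0, 0, 0], "gripper": 0.2}, {"linear": [0, 0, -0.8], "rot": [0, 0, 0], "gripper": 0.2}, {"linear": [0, 0, -0.8], "rot": [0, 0, 0], "gripper": 1}, {"linear": [0, 0, -0.7], "rot": [0, 0, 0], "gripper": 1}])

```text
t: 18.27
eef_pos: [0.6046, 0.055, 0.3984]
tcp_rot: [0.001, 0.655, 0.756, 0.001]
ft_force: [0.1, -0.2, 0.2]
finger_gap: 0.0651
gripper_force: 0.0
```

Run:
```python
from h import *
plan([.492,-.2996,.36],8.15)
```

```text
pos [0.6046 0.055  0.3984] yaw 8.14 tilt z [ 0.0021 -0.0002 -1.    ] | turn shares -0.001 lin shares [-6.701  -3.2372  0.7655] q6 -0.2352374567220131
```

Request:
carry_out(motion=[{"linear": [-0.5, -0.24, 0], "rot": [0, 0, 0], "gripper": 1}, {"linear": [-0.9, -0.43, 0], "rot": [0, 0, 0], "gripper": 1}, {"linear": [-1, -0.48, 0], "rot": [0, 0, 0], "gripper": 1}, {"linear": [-1, -0.48, 0], "rot": [0, 0, 0], "gripper": 1}, {"linear": [-1, -0.48, 0], "rot": [0, 0, 0], "gripper": 1}, {"linear": [-1, -0.48, 0], "rot": [0, 0, 0.0], "gripper": 1}, {"linear": [-0.9, -0.45, 0], "rot": [0, 0, 0], "gripper": 1}, {"linear": [-0.4, -0.2, 0], "rot": [0, 0, 0], "gripper": 1}, {"linear": [0, 0, 0], "rot": [0, 0, 0], "gripper": 1}, {"linear": [0, 0, 0], "rot": [0, 0, 0], "gripper": 1}])

```text
t: 19.52
eef_pos: [0.492, -0.2981, 0.3959]
tcp_rot: [-0.0, 0.655, 0.756, 0.0]
ft_force: [-0.2, 0.1, -0.2]
finger_gap: 0.087
gripper_force: 0.0
```

Run:
```python
from h import *
f=cams.grab_frame('wrist');save(f,'w6')
print('rim expected',proj(f,[.492,-.2996,.068]))
for r in pinpoint(f,'cup')[:2]: print(r['location'],r['conf'],at_z(f,r['location'],.006)[:2])
plan([.492,-.2996,.220],8.15)
```

```text
rim expected [np.float64(182.28947934253878), np.float64(249.33654906963397)]
[170.2, 250.1] 0.59 [ 0.4927 -0.298 ]
pos [ 0.4922 -0.2978  0.3958] yaw 8.27 tilt z [-0.0002  0.0009 -1.    ] | turn shares 0.023 lin shares [-0.0384 -0.0096  3.516 ] q6 -0.8828506695671314
```

View pics/w6.png

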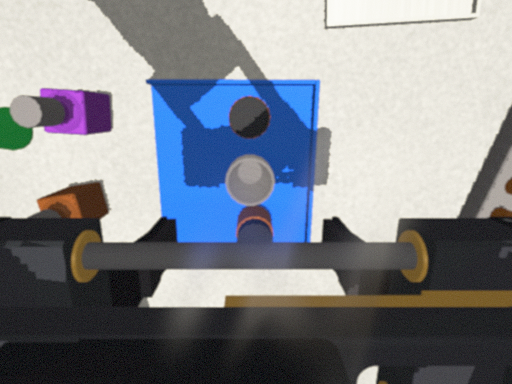

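The cup's rim is centred at (179,250), as expected, with the vials clear at (117,249) and (232,254). I'll descend and grip the collar.

Request:
carry_out(motion=[{"linear": [-0.02, 0, 0.7], "rot": [0, 0, 0], "gripper": 1}, {"linear": [-0.02, 0, 0.9], "rot": [0, 0, 0], "gripper": 1}, {"linear": [0, 0, 0.8], "rot": [0, 0, 0], "gripper": 1}, {"linear": [0, 0, 0.7], "rot": [0, 0, 0], "gripper": 1}, {"linear": [0, 0, 0.42], "rot": [0, 0, 0], "gripper": 1}, {"linear": [0, 0, 0], "rot": [0, 0, 0], "gripper": -1}, {"linear": [0, 0, 0], "rot": [0, 0, 0], "gripper": -1}, {"linear": [0, 0, 0], "rot": [0, 0, 0], "gripper": -1}, {"linear": [0, 0, 0], "rot": [0, 0, 0], "gripper": -1}, {"linear": [0, 0, 0], "rot": [0, 0, 0], "gripper": -1}])

```text
t: 20.88
eef_pos: [0.4924, -0.3017, 0.2208]
tcp_rot: [0.001, 0.655, 0.755, 0.0]
ft_force: [0.6, -0.8, 4.1]
finger_gap: 0.0534
gripper_force: 20.0
```

Request:
carry_out(motion=[{"linear": [0, 0, 0], "rot": [0, 0, 0], "gripper": -1}, {"linear": [0, 0, 0], "rot": [0, 0, 0], "gripper": -1}, {"linear": [0, 0, 0], "rot": [0, 0, 0], "gripper": -1}])

```text
t: 21.25
eef_pos: [0.4924, -0.3018, 0.2207]
tcp_rot: [0.001, 0.655, 0.755, 0.0]
ft_force: [0.2, 0.7, 6.1]
finger_gap: 0.0533
gripper_force: 20.0
```

Run:
```python
from h import *
s=status.get_state();print(s['ft_force'],s['finger_gap'],s['gripper_force'])
f=cams.grab_frame('scene');g=cams.grab_frame('side')
a=pinpoint(f,'seat')[0];b=pinpoint(g,'seat')[0]
print(a,b,at_z(f,a['location'],.062),at_z(g,b['location'],.062),tri(f,a['location'],g,b['location']))
plan([.455,.322,.42])
print(s['q'])
```

```text
[0.2082 0.7069 6.0731] 0.05325309901390443 19.99918314657407
{'location': [247.6, 349.4], 'conf': 0.66} {'location': [238.5, 162.5], 'conf': 0.87} [0.4556 0.3301 0.062 ] [0.4624 0.3238 0.062 ] (array([0.4577, 0.3281, 0.0674]), np.float64(0.0039588953452340155))
pos [ 0.4924 -0.3017  0.2207] yaw 8.13 tilt z [ 0.0015 -0.001  -1.    ] | turn shares 0 lin shares [12.4501  1.0303 -3.9993] q6 -0.8854931395739264
[-0.7433  0.7292  1.6864  0.0004  0.7242 -0.8855]
```

Request:
carry_out(motion=[{"linear": [0, 0, -0.2], "rot": [0, 0, 0], "gripper": -1}, {"linear": [0, 0, -0.7], "rot": [0, 0, 0], "gripper": -1}, {"linear": [0, 0, -0.9], "rot": [0, 0, 0], "gripper": -1}, {"linear": [0, 0, -0.9], "rot": [0, 0, 0], "gripper": -1}, {"linear": [0.3, 0.03, -0.8], "rot": [0, 0, 0], "gripper": -1}, {"linear": [0.6, 0.06, -0.5], "rot": [0, 0, 0], "gripper": -1}, {"linear": [0.9, 0.08, 0], "rot": [0, 0, 0], "gripper": -1}, {"linear": [1, 0.08, 0], "rot": [0, 0, 0], "gripper": -1}, {"linear": [1, 0.08, 0], "rot": [0, 0, 0], "gripper": -1}, {"linear": [1, 0.08, 0], "rot": [0, 0, 0], "gripper": -1}])

```text
t: 22.7
eef_pos: [0.4775, -0.0595, 0.4198]
tcp_rot: [-0.0, 0.655, 0.755, -0.0]
ft_force: [0.8, 1.1, -1.2]
finger_gap: 0.0531
gripper_force: 20.0
```

Request:
carry_out(motion=[{"linear": [1, 0.08, 0], "rot": [0, 0, 0], "gripper": -1}, {"linear": [1, 0.08, 0], "rot": [0, 0, 0], "gripper": -1}, {"linear": [1, 0.08, 0], "rot": [0, 0, 0], "gripper": -1}, {"linear": [1, 0.08, 0], "rot": [0, 0, 0], "gripper": -1}, {"linear": [0.9, 0.08, 0], "rot": [0, 0, 0], "gripper": -1}, {"linear": [0.7, 0.08, 0], "rot": [0, 0, 0], "gripper": -1}, {"linear": [0.4, 0.08, 0], "rot": [0, 0, 0], "gripper": -1}, {"linear": [0, 0, 0], "rot": [0, 0, 0], "gripper": -1}, {"linear": [0, 0, 0], "rot": [0, 0, 0], "gripper": -1}, {"linear": [0, 0, 0], "rot": [0, 0, 0], "gripper": -1}])

```text
t: 23.95
eef_pos: [0.4635, 0.239, 0.4197]
tcp_rot: [-0.0, 0.656, 0.755, -0.0]
ft_force: [0.0, -0.7, -1.9]
finger_gap: 0.0535
gripper_force: 20.0
```

Run:
```python
from h import *
f=cams.grab_frame('wrist');save(f,'w7')
for r in pinpoint(f,'seat')[:2]: print(r['location'],r['conf'],at_z(f,r['location'],.062)[:2])
plan([.458,.326,.40])
```

```text
[102.1, 257.7] 0.84 [0.4606 0.3222]
pos [0.4636 0.2391 0.4198] yaw 8.07 tilt z [-0.0002 -0.0002 -1.    ] | turn shares 0 lin shares [1.737  0.1322 0.395 ] q6 0.12096700736464659
```

View pics/w7.png

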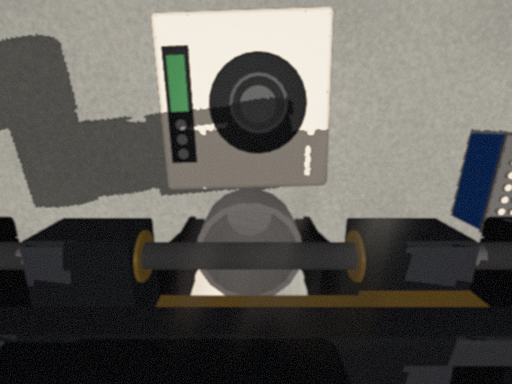

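The picture shows the seat ring centred near (102,258) on the black stage and the held cup's rim near (243,250). I'll zoom in to refine both.

Run:
```python
from h import *
f=cams.grab_frame('wrist');im=f['img']
a=cv2.resize(im[45:160,195:320,::-1],None,fx=5,fy=5,interpolation=cv2.INTER_CUBIC)
cv2.imwrite('pics/c7.png',a)
g=cv2.cvtColor(im,cv2.COLOR_RGB2GRAY)
M=(g<75).astype(np.uint8);M[:45]=0;M[160:]=0;M[:,:205]=0;M[:,320:]=0
c=max(cv2.findContours(M,0,1)[0],key=cv2.contourArea);e=cv2.fitEllipse(cv2.convexHull(c));print('stage',e,at_z(f,e[0][::-1],.06),at_z(f,e[0][::-1],.062))
th=np.linspace(0,2*np.pi,90)
def ext(P):
    q=np.array([proj(f,p) for p in P]);return q.min(0),q.max(0)
def circ(c,r):return np.c_[c[0]+r*np.cos(th),c[1]+r*np.sin(th),np.full(90,c[2])]
s=status.get_state();M=rot(s['tcp_rot'])
for tx in(-.003,0,.003,.005): 
    print('cup rim tx',tx,*ext(circ(s['eef_pos']+M@[tx,0,.1527],.027)))
for p in([.4606,.3222],[.458,.326]):
    for z,r in((.086,.031),(.086,.026),(.062,.02)): print(p,z,r,*[np.round((v-[45,195])*5) for v in ext(circ([*p,z],r))])
```

```text
stage ((257.02264404296875, 102.61516571044922), (95.96846008300781, 100.9123306274414), 5.852714538574219) [0.4602 0.3218 0.06  ] [0.4602 0.3217 0.062 ]
cup rim tx -0.003 [213.2536 196.5421] [309.3695 303.0176]
cup rim tx 0 [207.3532 196.2651] [304.484  303.3013]
cup rim tx 0.003 [201.3874 195.9851] [299.5492 303.5879]
cup rim tx 0.005 [197.3732 195.7968] [296.2316 303.7807]
[0.4606, 0.3222] 0.086 0.031 [121. 166.] [434. 465.]
[0.4606, 0.3222] 0.086 0.026 [148. 190.] [410. 441.]
[0.4606, 0.3222] 0.062 0.02 [191. 223.] [378. 402.]
[0.458, 0.326] 0.086 0.031 [ 99. 155.] [414. 456.]
[0.458, 0.326] 0.086 0.026 [126. 179.] [390. 432.]
[0.458, 0.326] 0.062 0.02 [171. 213.] [360. 393.]
```

View pics/c7.png

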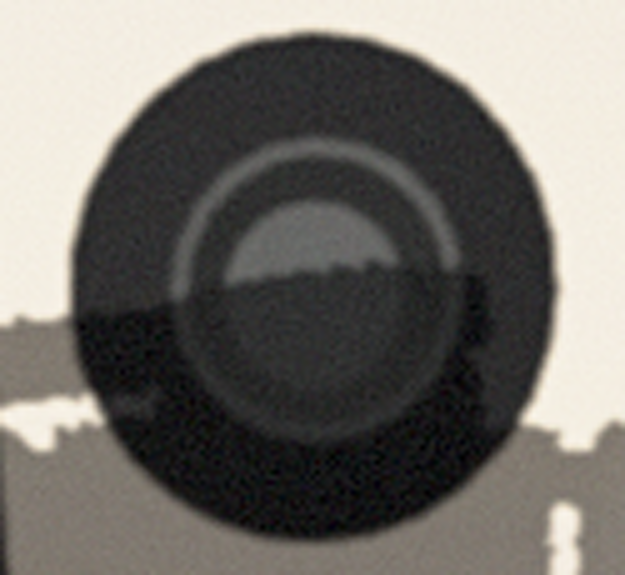

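The zoom shows the ring's outer edge spanning columns 172–465 and rows 137–442 of the crop. That puts the seat near (0.461, 0.3205). I'll refine the held cup's offset along tool x from its rim edge.

Run:
```python
from h import *
f=cams.grab_frame('wrist');im=f['img']
cv2.imwrite('pics/c8.png',cv2.resize(im[180:305,185:315,::-1],None,fx=4.7,fy=4.7,interpolation=cv2.INTER_CUBIC))
from scipy.optimize import least_squares
pts=dict(l=172,r=465,t=137,b=442)
obs=np.array([137,172,442,465, 198,222,388,402])/5+np.array([45,195]*4)
th=np.linspace(0,2*np.pi,180)
def ext(c,r):
    q=np.array([proj(f,[c[0]+r*np.cos(t),c[1]+r*np.sin(t),c[2]]) for t in th]);return np.r_[q.min(0),q.max(0)]
s=least_squares(lambda p:np.r_[ext([*p,.086],.031),ext([*p,.062],.02)]-obs,[.46,.32]);print(s.x,s.fun)
```

```text
[0.4613 0.3203] [-0.9417 -0.9259  0.4766  0.2892  0.6218  0.4335 -0.0295  0.2516]
```

View pics/c8.png

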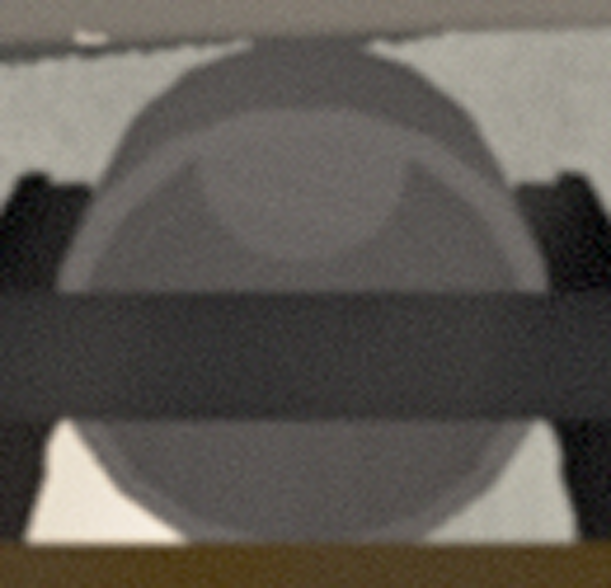

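Run:
```python
from h import *
plan([.4616,.3181,.4198],8.15)
```

```text
pos [0.4637 0.2393 0.4198] yaw 8.08 tilt z [-0.0001 -0.0001 -1.    ] | turn shares -0.013 lin shares [ 1.5658  0.1824 -0.0004] q6 0.12105457316749005
```

Request:
carry_out(motion=[{"linear": [0.4, 0.05, 0], "rot": [0, 0, 0], "gripper": -1}, {"linear": [0.6, 0.07, 0], "rot": [0, 0, 0], "gripper": -1}, {"linear": [0.4, 0.05, 0], "rot": [0, 0, 0], "gripper": -1}, {"linear": [0.165, 0.01, 0.2], "rot": [0, 0, 0], "gripper": -1}, {"linear": [0, 0, 0.5], "rot": [0, 0, 0], "gripper": -1}, {"linear": [0, 0, 0.7], "rot": [0, 0, 0], "gripper": -1}, {"linear": [0, 0, 0.5], "rot": [0, 0, 0], "gripper": -1}, {"linear": [0, 0, 0.2], "rot": [0, 0, 0], "gripper": -1}, {"linear": [0, 0, 0], "rot": [0, 0, 0], "gripper": -1}, {"linear": [0, 0, 0], "rot": [0, 0, 0], "gripper": -1}])

```text
t: 25.4
eef_pos: [0.4618, 0.3187, 0.3157]
tcp_rot: [0.0, 0.655, 0.756, 0.001]
ft_force: [0.7, -0.6, -1.4]
finger_gap: 0.0536
gripper_force: 20.0
```

Run:
```python
from h import *
a=status.get_state();print(a['ft_force'])
g=cams.grab_frame('side');
p=[proj(g,[.4613,.3203,.09])]
print(p);r,c=map(int,p[0]);im=g['img'][r-50:r+40,c-60:c+60,::-1];cv2.imwrite('pics/c9.png',cv2.resize(im,None,fx=5,fy=5,interpolation=cv2.INTER_CUBIC))
plan([.4616,.3181,.2767],8.15)
```

```text
[ 0.6747 -0.5661 -1.3869]
[[np.float64(230.46684653603268), np.float64(162.1641785013784)]]
pos [0.4618 0.3188 0.3158] yaw 8.14 tilt z [ 0.0022  0.0009 -1.    ] | turn shares -0.002 lin shares [-0.0128 -0.0083  0.7827] q6 0.2629687719979481
```

View pics/c9.png

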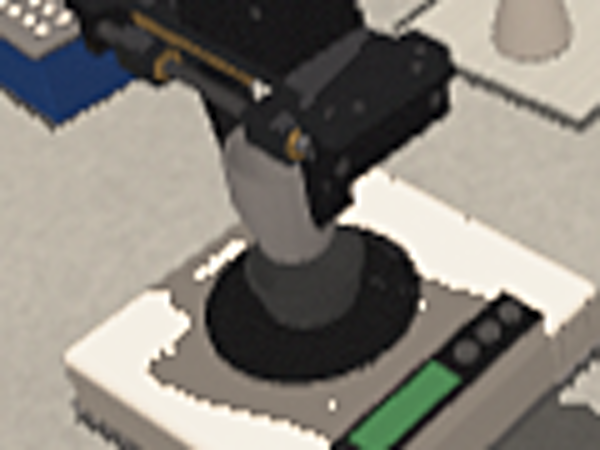

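The side view shows the cup's foot right over the ring: foot columns about 255–335 and ring 245–365 in the crop. I'll compare that with the projection.

Run:
```python
from h import *
g=cams.grab_frame('side')
th=np.linspace(0,2*np.pi,180);o=np.array([180,102])
def ext(c,r):
    q=(np.array([proj(g,[c[0]+r*np.cos(t),c[1]+r*np.sin(t),c[2]]) for t in th])-o)*5;return np.r_[q.min(0),q.max(0)]
for p in([.4613,.3203],[.4593,.3183],[.4633,.3223],[.4613,.3243]): print(p,'foot',ext([*p,.101],.018),'ringtop',ext([*p,.086],.031),'ringbot',ext([*p,.062],.031))
```

```text
[0.4613, 0.3203] foot [212.6793 261.3378 262.3171 333.2302] ringtop [216.0897 240.4331 301.8562 362.9532] ringbot [248.1812 248.7191 334.2715 369.1719]
[0.4593, 0.3183] foot [212.6591 266.8974 262.2933 338.749 ] ringtop [216.0697 245.9554 301.8302 368.4015] ringbot [248.1599 254.1512 334.2441 374.5323]
[0.4633, 0.3223] foot [212.6996 255.7776 262.3408 327.7109] ringtop [216.1097 234.9102 301.8823 357.5043] ringbot [248.2026 243.2865 334.299  363.8109]
[0.4613, 0.3243] foot [216.4879 254.5605 266.3766 326.6808] ringtop [219.8265 233.6503 306.0224 356.5601] ringbot [251.9366 242.0676 338.4509 362.897 ]
```

Request:
carry_out(motion=[{"linear": [0, 0, 0.2], "rot": [0, 0, 0], "gripper": -1}, {"linear": [0, 0, 0.2], "rot": [0, 0, 0], "gripper": -1}, {"linear": [0, 0, 0.1], "rot": [0, 0, 0], "gripper": -1}, {"linear": [0, 0, 0], "rot": [0, 0, 0], "gripper": -1}, {"linear": [0, 0, 0], "rot": [0, 0, 0], "gripper": -1}])

```text
t: 26.12
eef_pos: [0.4615, 0.3187, 0.2898]
tcp_rot: [0.0, 0.655, 0.756, 0.0]
ft_force: [0.5, 0.6, -1.6]
finger_gap: 0.053
gripper_force: 20.0
```

Request:
carry_out(motion=[{"linear": [0, 0, 0.1], "rot": [0, 0, 0], "gripper": -1}, {"linear": [0, 0, 0], "rot": [0, 0, 0], "gripper": -1}, {"linear": [0, 0, 0], "rot": [0, 0, 0], "gripper": -1}])

```text
t: 26.5
eef_pos: [0.4614, 0.3186, 0.2848]
tcp_rot: [0.0, 0.655, 0.756, 0.0]
ft_force: [-0.1, 0.3, -2.0]
finger_gap: 0.0535
gripper_force: 20.0
```

Request:
carry_out(motion=[{"linear": [0, 0, 0.06], "rot": [0, 0, 0], "gripper": -1}, {"linear": [0, 0, 0], "rot": [0, 0, 0], "gripper": -1}, {"linear": [0, 0, 0], "rot": [0, 0, 0], "gripper": -1}])

```text
t: 26.88
eef_pos: [0.4614, 0.3186, 0.2817]
tcp_rot: [-0.0, 0.655, 0.756, -0.0]
ft_force: [-0.8, 0.4, -1.9]
finger_gap: 0.0534
gripper_force: 20.0
```

Request:
carry_out(motion=[{"linear": [0, 0, 0.05], "rot": [0, 0, 0], "gripper": -1}, {"linear": [0, 0, 0], "rot": [0, 0, 0], "gripper": -1}, {"linear": [0, 0, 0], "rot": [0, 0, 0], "gripper": -1}])

```text
t: 27.25
eef_pos: [0.4614, 0.3186, 0.2792]
tcp_rot: [-0.0, 0.655, 0.756, -0.0]
ft_force: [-0.0, 0.3, -1.5]
finger_gap: 0.0534
gripper_force: 20.0
```

Request:
carry_out(motion=[{"linear": [0, 0, 0.025], "rot": [0, 0, 0], "gripper": -1}, {"linear": [0, 0, 0], "rot": [0, 0, 0], "gripper": -1}, {"linear": [0, 0, 0], "rot": [0, 0, 0], "gripper": -1}])

```text
t: 27.62
eef_pos: [0.4614, 0.3186, 0.278]
tcp_rot: [-0.0, 0.655, 0.756, 0.0]
ft_force: [0.1, 1.0, -2.1]
finger_gap: 0.0534
gripper_force: 20.0
```

Request:
carry_out(motion=[{"linear": [0, 0, 0.02], "rot": [0, 0, 0], "gripper": -1}, {"linear": [0, 0, 0], "rot": [0, 0, 0], "gripper": -1}, {"linear": [0, 0, 0], "rot": [0, 0, 0], "gripper": -1}])

```text
t: 28.0
eef_pos: [0.4614, 0.3186, 0.277]
tcp_rot: [-0.0, 0.655, 0.756, -0.0]
ft_force: [0.1, -1.2, -2.0]
finger_gap: 0.0533
gripper_force: 20.0
```

Request:
carry_out(motion=[{"linear": [0, 0, 0.015], "rot": [0, 0, 0], "gripper": -1}, {"linear": [0, 0, 0], "rot": [0, 0, 0], "gripper": -1}, {"linear": [0, 0, 0], "rot": [0, 0, 0], "gripper": -1}])

```text
t: 28.38
eef_pos: [0.4614, 0.3187, 0.2768]
tcp_rot: [0.0, 0.655, 0.756, 0.0]
ft_force: [-1.2, 0.0, 4.1]
finger_gap: 0.0533
gripper_force: 20.0
```

The cup touched the floor at exactly the expected height, with 4 N of contact. I'll release and back off.

Request:
carry_out(motion=[{"linear": [0, 0, 0], "rot": [0, 0, 0], "gripper": 1}, {"linear": [0, 0, 0], "rot": [0, 0, 0], "gripper": 1}, {"linear": [0, 0, 0], "rot": [0, 0, 0], "gripper": 1}, {"linear": [0, 0, 0], "rot": [0, 0, 0], "gripper": 1}, {"linear": [0, 0, -0.3], "rot": [0, 0, 0], "gripper": 1}, {"linear": [0, 0, -0.7], "rot": [0, 0, 0], "gripper": 1}, {"linear": [0, 0, -0.9], "rot": [0, 0, 0], "gripper": 1}, {"linear": [0, 0, -0.7], "rot": [0, 0, 0], "gripper": 1}, {"linear": [0, 0, 0], "rot": [0, 0, 0], "gripper": 0.2}, {"linear": [0, 0, 0], "rot": [0, 0, 0], "gripper": 0.2}])

```text
t: 29.62
eef_pos: [0.4609, 0.3184, 0.4064]
tcp_rot: [-0.0, 0.655, 0.756, -0.0]
ft_force: [0.0, -0.2, -0.8]
finger_gap: 0.0741
gripper_force: 0.0
```

Run:
```python
from h import *
f=cams.grab_frame('wrist')
a=f['img'][90:240,150:350,::-1];cv2.imwrite('pics/c10.png',cv2.resize(a,None,fx=3.5,fy=3.5))
print('rim exp home',(np.array(proj(f,[.4613,.3203,.124]))-[90,150])*3.5)
k=pinpoint(f,'cup');print(k[:1])
plan([.605,.055,.40],8.15)
```

```text
rim exp home [348.6845 351.2443]
[{'location': [175.7, 247.0], 'conf': 0.87}]
pos [0.4609 0.3184 0.4052] yaw 8.14 tilt z [-0.0025 -0.0011 -1.    ] | turn shares -0.001 lin shares [-5.623   2.1065  0.1024] q6 0.2629391247005604
```

View pics/c10.png

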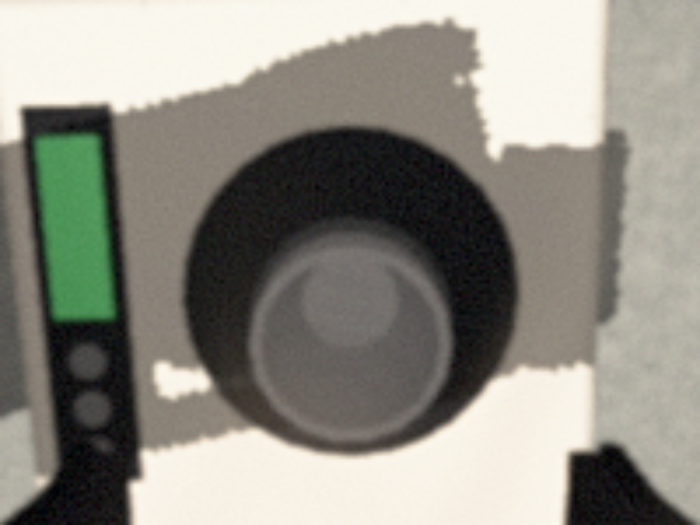

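The cup sits upright in the seat, its rim centred at crop (343,350) against an expected (349,351). Now the flask goes back.

Request:
carry_out(motion=[{"linear": [-0.4, 0.15, 0], "rot": [0, 0, 0], "gripper": 0.2}, {"linear": [-0.8, 0.3, 0], "rot": [0, 0, 0], "gripper": 0.2}, {"linear": [-1, 0.37, 0], "rot": [0, 0, 0], "gripper": 0.2}, {"linear": [-1, 0.37, 0], "rot": [0, 0, 0], "gripper": 0.2}, {"linear": [-1, 0.37, 0.1], "rot": [0, 0, 0], "gripper": 0.2}, {"linear": [-0.9, 0.35, 0], "rot": [0, 0, 0], "gripper": 0.2}, {"linear": [-0.52, 0.2, 0], "rot": [0, 0, 0], "gripper": 0.2}, {"linear": [0, 0, 0], "rot": [0, 0, 0], "gripper": 0.2}, {"linear": [0, 0, 0], "rot": [0, 0, 0], "gripper": 0.2}])

```text
t: 30.85
eef_pos: [0.6049, 0.056, 0.4001]
tcp_rot: [-0.001, 0.655, 0.756, -0.001]
ft_force: [-0.5, 0.2, -0.5]
finger_gap: 0.0523
gripper_force: 0.0
```

Run:
```python
from h import *
f=cams.grab_frame('wrist');print(proj(f,[.605,.055,.004]),[(r['location'],r['conf']) for r in pinpoint(f,'cone_flask')[:2]])
plan([.605,.055,.2668],8.15)
```

```text
[np.float64(170.1128879642891), np.float64(250.37065593440155)] [([169.4, 248.9], 0.88)]
pos [0.6049 0.0566 0.4007] yaw 8.23 tilt z [-0.0017  0.0005 -1.    ] | turn shares 0.015 lin shares [-0.0348  0.0024  2.6788] q6 -0.2341560778223173
```

Request:
carry_out(motion=[{"linear": [-0.03, 0, 0.7], "rot": [0, 0, 0], "gripper": 0.2}, {"linear": [0, 0, 0.8], "rot": [0, 0, 0], "gripper": 0.2}, {"linear": [0, 0, 0.8], "rot": [0, 0, 0], "gripper": 0.2}, {"linear": [0, 0, 0.38], "rot": [0, 0, 0], "gripper": 0.2}, {"linear": [0, 0, 0], "rot": [0, 0, 0], "gripper": 0.2}, {"linear": [0, 0, 0], "rot": [0, 0, 0], "gripper": -1}, {"linear": [0, 0, 0], "rot": [0, 0, 0], "gripper": -1}, {"linear": [0, 0, 0], "rot": [0, 0, 0], "gripper": -1}, {"linear": [0, 0, 0], "rot": [0, 0, 0], "gripper": -1}, {"linear": [0, 0, 0], "rot": [0, 0, 0], "gripper": -1}])

```text
t: 32.2
eef_pos: [0.606, 0.0539, 0.2682]
tcp_rot: [0.0, 0.655, 0.756, 0.0]
ft_force: [-2.2, 0.8, 6.0]
finger_gap: 0.0279
gripper_force: 20.0
```

Request:
carry_out(motion=[{"linear": [0, 0, 0], "rot": [0, 0, 0], "gripper": -1}, {"linear": [0, 0, 0], "rot": [0, 0, 0], "gripper": -1}, {"linear": [0, 0, -0.2], "rot": [0, 0, 0], "gripper": -1}, {"linear": [0, 0, -0.6], "rot": [0, 0, 0], "gripper": -1}, {"linear": [0, 0, -0.8], "rot": [0, 0, 0], "gripper": -1}, {"linear": [0, 0, -0.7], "rot": [0, 0, 0], "gripper": -1}, {"linear": [0, 0, -0.38], "rot": [0, 0, 0], "gripper": -1}, {"linear": [0, 0, 0], "rot": [0, 0, 0], "gripper": -1}])

```text
t: 33.2
eef_pos: [0.606, 0.0539, 0.4029]
tcp_rot: [0.001, 0.655, 0.756, 0.001]
ft_force: [-0.6, 0.3, -2.0]
finger_gap: 0.0276
gripper_force: 20.0
```

Run:
```python
from h import *
plan([.4299,-.2749,.40],8.13)
```

```text
pos [0.606  0.0539 0.4029] yaw 8.14 tilt z [ 0.0037 -0.0004 -1.    ] | turn shares 0.002 lin shares [-6.0114 -4.4176  0.0476] q6 -0.236871839672871
```

Request:
carry_out(motion=[{"linear": [-0.4, -0.3, 0.05], "rot": [0, 0, 0], "gripper": -1}, {"linear": [-0.7, -0.51, 0], "rot": [0, 0, 0], "gripper": -1}, {"linear": [-0.8, -0.59, 0], "rot": [0, 0, 0], "gripper": -1}, {"linear": [-0.8, -0.59, 0], "rot": [0, 0, 0], "gripper": -1}, {"linear": [-0.8, -0.59, 0], "rot": [0, 0, 0], "gripper": -1}, {"linear": [-0.8, -0.59, 0], "rot": [0, 0, 0], "gripper": -1}, {"linear": [-0.8, -0.59, 0], "rot": [0, 0, 0], "gripper": -1}, {"linear": [-0.6, -0.44, 0], "rot": [0, 0, 0], "gripper": -1}, {"linear": [-0.33, -0.22, 0], "rot": [0, 0, 0], "gripper": -1}, {"linear": [0, 0, 0], "rot": [0, 0, 0], "gripper": -1}])

```text
t: 34.45
eef_pos: [0.429, -0.2768, 0.3975]
tcp_rot: [-0.001, 0.656, 0.755, 0.0]
ft_force: [0.3, 0.8, -1.5]
finger_gap: 0.0275
gripper_force: 20.0
```

Request:
carry_out(motion=[{"linear": [0, 0, 0], "rot": [0, 0, 0], "gripper": -1}, {"linear": [0, 0, 0.5], "rot": [0, 0, 0], "gripper": -1}, {"linear": [0, 0, 0.8], "rot": [0, 0, 0], "gripper": -1}, {"linear": [0, 0, 0.6], "rot": [0, 0, 0], "gripper": -1}, {"linear": [0, 0, 0.3], "rot": [0, 0, 0], "gripper": -1}, {"linear": [0, 0, 0], "rot": [0, 0, 0], "gripper": -1}, {"linear": [0, 0, 0], "rot": [0, 0, 0], "gripper": -1}])

```text
t: 35.33
eef_pos: [0.4303, -0.2759, 0.2896]
tcp_rot: [0.001, 0.655, 0.756, -0.0]
ft_force: [0.6, -0.5, -1.3]
finger_gap: 0.0273
gripper_force: 20.0
```

Run:
```python
from h import *
plan([.4301,-.2760,.2703],8.13)
```

```text
pos [ 0.4303 -0.2759  0.2896] yaw 8.17 tilt z [ 0.0015 -0.0014 -1.    ] | turn shares 0.009 lin shares [-0.0001 -0.0054  0.3869] q6 -0.9317491031285833
```

Well aligned; I'll lower the flask the last bit and release.

Request:
carry_out(motion=[{"linear": [0, -0.005, 0.25], "rot": [0, 0, 0], "gripper": -1}, {"linear": [0, 0, 0.12], "rot": [0, 0, 0], "gripper": -1}, {"linear": [0, 0, 0], "rot": [0, 0, 0], "gripper": -1}, {"linear": [0, 0, 0], "rot": [0, 0, 0], "gripper": -1}])

```text
t: 35.83
eef_pos: [0.4295, -0.2759, 0.2702]
tcp_rot: [-0.0, 0.655, 0.755, 0.0]
ft_force: [0.3, -0.2, -2.2]
finger_gap: 0.0275
gripper_force: 20.0
```

Request:
carry_out(motion=[{"linear": [0, 0, 0.018], "rot": [0, 0, 0], "gripper": -1}, {"linear": [0, 0, 0], "rot": [0, 0, 0], "gripper": -1}, {"linear": [0, 0, 0], "rot": [0, 0, 0], "gripper": -1}])

```text
t: 36.2
eef_pos: [0.4295, -0.2759, 0.2698]
tcp_rot: [0.0, 0.655, 0.756, -0.0]
ft_force: [-1.5, 1.5, 5.0]
finger_gap: 0.0272
gripper_force: 20.0
```

Contact is made. Release, lift, then move to the bottle.

Request:
carry_out(motion=[{"linear": [0, 0, 0], "rot": [0, 0, 0], "gripper": 0.2}, {"linear": [0, 0, 0], "rot": [0, 0, 0], "gripper": 0.2}, {"linear": [0, 0, 0], "rot": [0, 0, 0], "gripper": 0.2}, {"linear": [0, 0, 0], "rot": [0, 0, 0], "gripper": 0.2}, {"linear": [0, 0, -0.3], "rot": [0, 0, 0], "gripper": 0.2}, {"linear": [0, 0, -0.8], "rot": [0, 0, 0], "gripper": 0.2}, {"linear": [0, 0, -0.8], "rot": [0, 0, 0], "gripper": 0.2}, {"linear": [0, 0, -0.7], "rot": [0, 0, 0], "gripper": 0.2}, {"linear": [0, 0, 0], "rot": [0, 0, 0], "gripper": 0.2}])

```text
t: 37.33
eef_pos: [0.43, -0.2763, 0.4031]
tcp_rot: [0.004, 0.655, 0.756, -0.0]
ft_force: [0.5, 0.6, 0.1]
finger_gap: 0.0525
gripper_force: 0.0
```

Run:
```python
from h import *
plan([.6271,-.0531,.40],8.14)
```

```text
pos [ 0.43   -0.2763  0.4031] yaw 8.15 tilt z [ 0.0058 -0.0058 -1.    ] | turn shares 0.003 lin shares [3.8606 4.5332 0.0583] q6 -0.9322678086082633
```

Request:
carry_out(motion=[{"linear": [0.35, 0.41, 0], "rot": [0, 0, 0], "gripper": 0.2}, {"linear": [0.7, 0.82, 0.05], "rot": [0, 0, 0], "gripper": 0.2}, {"linear": [0.75, 0.9, 0], "rot": [0, 0, 0], "gripper": 0.2}, {"linear": [0.75, 0.9, 0], "rot": [0, 0, 0], "gripper": 0.2}, {"linear": [0.75, 0.9, 0], "rot": [0, 0, 0], "gripper": 0.2}, {"linear": [0.56, 0.6, 0], "rot": [0, 0, 0], "gripper": 0.2}, {"linear": [0, 0, 0], "rot": [0, 0, 0], "gripper": 0.2}, {"linear": [0, 0, 0], "rot": [0, 0, 0], "gripper": 0.2}, {"linear": [0, 0, 0], "rot": [0, 0, 0], "gripper": 0.2}])

```text
t: 38.45
eef_pos: [0.6256, -0.0538, 0.3965]
tcp_rot: [-0.001, 0.656, 0.755, -0.0]
ft_force: [-0.3, 0.4, -0.2]
finger_gap: 0.0523
gripper_force: 0.0
```

Run:
```python
from h import *
k,l=plan([.6271,-.0531,.2660],8.14)
s=status.get_state();M=rot(s['tcp_rot']);z=M[:,2]
v=np.cross(z,[0,0,-1]);print('level shares',np.degrees(M.T@v)/5)
f=cams.grab_frame('wrist');print(proj(f,[.6275,-.0531,.004]),[(r['location'],r['conf']) for r in pinpoint(f,'square_bottle')[:2]])
```

```text
pos [ 0.6256 -0.0538  0.3965] yaw 8.05 tilt z [-0.0015  0.     -1.    ] | turn shares -0.018 lin shares [0.0098 0.0359 2.61  ] q6 -0.40388623351428893
level shares [-0.0165 -0.0027  0.    ]
[np.float64(169.2078614053587), np.float64(251.51957773971463)] [([170.9, 251.2], 0.88)]
```

Request:
carry_out(motion=[{"linear": [0.01, 0.01, 0.7], "rot": [0, 0, 0], "gripper": 0.2}, {"linear": [0, 0, 0.8], "rot": [0, 0, 0], "gripper": 0.2}, {"linear": [0, 0, 0.75], "rot": [0, 0, 0], "gripper": 0.2}, {"linear": [0, 0, 0.36], "rot": [0, 0, 0], "gripper": 0.2}, {"linear": [0, 0, 0], "rot": [0, 0, 0], "gripper": 0.2}, {"linear": [0, 0, 0], "rot": [0, 0, 0], "gripper": -1}, {"linear": [0, 0, 0], "rot": [0, 0, 0], "gripper": -1}, {"linear": [0, 0, 0], "rot": [0, 0, 0], "gripper": -1}, {"linear": [0, 0, 0], "rot": [0, 0, 0], "gripper": -1}, {"linear": [0, 0, 0], "rot": [0, 0, 0], "gripper": -1}])

```text
t: 39.8
eef_pos: [0.6273, -0.0522, 0.2673]
tcp_rot: [0.001, 0.655, 0.756, 0.001]
ft_force: [0.4, 0.6, 5.3]
finger_gap: 0.0277
gripper_force: 20.0
```

Request:
carry_out(motion=[{"linear": [0, 0, 0], "rot": [0, 0, 0], "gripper": -1}, {"linear": [0, 0, 0], "rot": [0, 0, 0], "gripper": -1}, {"linear": [0, 0, -0.2], "rot": [0, 0, 0], "gripper": -1}, {"linear": [0, 0, -0.6], "rot": [0, 0, 0], "gripper": -1}, {"linear": [0, 0, -0.8], "rot": [0, 0, 0], "gripper": -1}, {"linear": [0, 0, -0.7], "rot": [0, 0, 0], "gripper": -1}, {"linear": [0, 0, -0.38], "rot": [0, 0, 0], "gripper": -1}, {"linear": [0, 0, 0], "rot": [0, 0, 0], "gripper": -1}])

```text
t: 40.8
eef_pos: [0.6269, -0.0522, 0.4018]
tcp_rot: [0.001, 0.655, 0.756, 0.001]
ft_force: [0.4, -0.4, -0.8]
finger_gap: 0.0274
gripper_force: 20.0
```

Run:
```python
from h import *
plan([.4415,-.3396,.40],8.14)
```

```text
pos [ 0.6269 -0.0522  0.4018] yaw 8.14 tilt z [ 0.0028 -0.0008 -1.    ] | turn shares 0.001 lin shares [-5.1649 -4.4844  0.0306] q6 -0.40257050168563163
```

Request:
carry_out(motion=[{"linear": [-0.3, -0.26, 0], "rot": [0, 0, 0], "gripper": -1}, {"linear": [-0.6, -0.52, 0], "rot": [0, 0, 0], "gripper": -1}, {"linear": [-0.7, -0.61, 0], "rot": [0, 0, 0], "gripper": -1}, {"linear": [-0.7, -0.61, 0], "rot": [0, 0, 0], "gripper": -1}, {"linear": [-0.7, -0.61, 0], "rot": [0, 0, 0], "gripper": -1}, {"linear": [-0.7, -0.61, 0], "rot": [0, 0, 0], "gripper": -1}, {"linear": [-0.7, -0.61, 0], "rot": [0, 0, 0], "gripper": -1}, {"linear": [-0.5, -0.43, 0], "rot": [0, 0, 0], "gripper": -1}, {"linear": [-0.247, -0.224, 0], "rot": [0, 0, 0], "gripper": -1}, {"linear": [0, 0, 0], "rot": [0, 0, 0], "gripper": -1}])

```text
t: 42.05
eef_pos: [0.4404, -0.3393, 0.3995]
tcp_rot: [-0.001, 0.656, 0.755, 0.0]
ft_force: [0.1, 0.6, -1.2]
finger_gap: 0.0274
gripper_force: 20.0
```

Request:
carry_out(motion=[{"linear": [0, 0, 0], "rot": [0, 0, 0], "gripper": -1}, {"linear": [0, 0, 0.5], "rot": [0, 0, 0], "gripper": -1}, {"linear": [0, 0, 0.8], "rot": [0, 0, 0], "gripper": -1}, {"linear": [0, 0, 0.6], "rot": [0, 0, 0], "gripper": -1}, {"linear": [0, 0, 0.3], "rot": [0, 0, 0], "gripper": -1}, {"linear": [0, 0, 0], "rot": [0, 0, 0], "gripper": -1}, {"linear": [0, 0, 0], "rot": [0, 0, 0], "gripper": -1}])

```text
t: 42.92
eef_pos: [0.442, -0.3388, 0.2914]
tcp_rot: [0.001, 0.655, 0.756, -0.0]
ft_force: [-0.1, 0.5, -1.5]
finger_gap: 0.0275
gripper_force: 20.0
```

Run:
```python
from h import *
plan([.4414,-.3387,.2693],8.14)
```

```text
pos [ 0.442  -0.3388  0.2914] yaw 8.18 tilt z [ 0.0016 -0.0018 -1.    ] | turn shares 0.008 lin shares [ 0.0052 -0.0116  0.4422] q6 -0.9975360099867722
```

Request:
carry_out(motion=[{"linear": [0, -0.004, 0.3], "rot": [0, 0, 0], "gripper": -1}, {"linear": [0, 0, 0.13], "rot": [0, 0, 0], "gripper": -1}, {"linear": [0, 0, 0], "rot": [0, 0, 0], "gripper": -1}, {"linear": [0, 0, 0], "rot": [0, 0, 0], "gripper": -1}])

```text
t: 43.42
eef_pos: [0.4411, -0.3388, 0.2687]
tcp_rot: [-0.0, 0.655, 0.755, 0.0]
ft_force: [0.1, 0.2, -1.0]
finger_gap: 0.0277
gripper_force: 20.0
```

Request:
carry_out(motion=[{"linear": [0, 0, 0.015], "rot": [0, 0, 0], "gripper": -1}, {"linear": [0, 0, 0], "rot": [0, 0, 0], "gripper": -1}, {"linear": [0, 0, 0], "rot": [0, 0, 0], "gripper": -1}])

```text
t: 43.8
eef_pos: [0.4411, -0.3387, 0.2687]
tcp_rot: [0.0, 0.655, 0.756, -0.0]
ft_force: [-2.0, 0.8, 5.9]
finger_gap: 0.0273
gripper_force: 20.0
```

Request:
carry_out(motion=[{"linear": [0, 0, 0], "rot": [0, 0, 0], "gripper": 0.2}, {"linear": [0, 0, 0], "rot": [0, 0, 0], "gripper": 0.2}, {"linear": [0, 0, 0], "rot": [0, 0, 0], "gripper": 0.2}, {"linear": [0, 0, 0], "rot": [0, 0, 0], "gripper": 0.2}, {"linear": [0, 0, -0.3], "rot": [0, 0, 0], "gripper": 0.2}, {"linear": [0, 0, -0.8], "rot": [0, 0, 0], "gripper": 0.2}, {"linear": [0, 0, -0.8], "rot": [0, 0, 0], "gripper": 1}, {"linear": [0, 0, -0.73], "rot": [0, 0, 0], "gripper": 1}, {"linear": [0, 0, 0], "rot": [0, 0, 0], "gripper": 1}, {"linear": [0, 0, 0], "rot": [0, 0, 0], "gripper": 1}])

```text
t: 45.05
eef_pos: [0.4408, -0.3383, 0.3997]
tcp_rot: [-0.0, 0.655, 0.756, 0.0]
ft_force: [-0.7, 0.4, -0.8]
finger_gap: 0.0826
gripper_force: 0.0
```

Run:
```python
from h import *
f=cams.grab_frame('wrist')
for t in('square_bottle','cone_flask'):
  for r in pinpoint(f,t)[:2]: print(t,np.round(r['location'],1),round(r['conf'],2),at_z(f,r['location'],.006)[:2])
plan([.4406,-.3388,.4009])
old=cv2.imread('pics/w3.png')[30:220,60:400];new=f['img'][30:220,60:400,::-1]
cv2.imwrite('pics/cmp.png',cv2.resize(np.vstack([old,new]),None,fx=1.55,fy=1.55))
```

```text
square_bottle [177.5 130.2] 0.88 [ 0.2865 -0.3714]
square_bottle [ 83.4 142.4] 0.83 [ 0.2968 -0.2518]
cone_flask [117.6 247.7] 0.83 [ 0.4291 -0.2736]
cone_flask [99.2 52.4] 0.71 [ 0.1879 -0.2859]
pos [ 0.4408 -0.3384  0.3984] yaw 8.14 tilt z [-0.0019  0.0022 -1.    ] | turn shares 0 lin shares [-0.0073 -0.0056 -0.0509] q6 -0.9978729817689896
```

View pics/cmp.png

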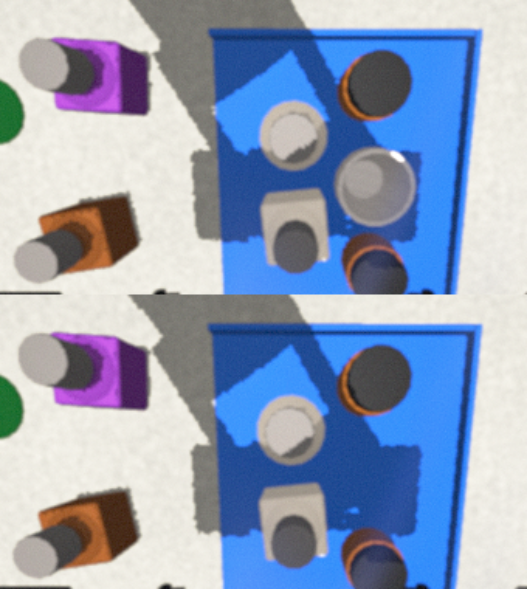

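Before and after match within about a pixel (flask at (135,293) in both halves, bottle at (230,295)), and the vials haven't moved. Nothing is touching the gripper, so I'm handing in.

```bash
python3 -c "
from h import *
print(workorder.job_done())"
```

```text
the job is handed in; nothing more can be done
None
```

Job handed in at about 45 s: the cup stands fully home in the analyser seat, set down with about 4 N, and the bottle and flask are back upright where they stood, to within about 1 mm by the wrist camera.

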